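# Unpile the bead containers into their trays

## Robot

A 6-joint arm with a two-finger parallel gripper is mounted at the origin on the work surface. World frame = base frame: x ahead of the robot, y to its left, z up, the work surface at z = 0. Lengths are in m, angles in rad, forces in N, time in s.
With the tool pointing down it reaches from about 0.35 to 0.85 m from the base axis. Payload 8.1 kg.
Tool frame: the origin (TCP) lies at the very end of the fingers, on their centre line; the grasp point (between the pads) lies robot.hold_point_z behind it (robot.hold_point_z is the distance from the TCP to the grasp point, in m); z points along the fingers, y is the direction in which the jaws open and shut (so a half turn about z gives the same grasp; the last joint's range is limited). The gripper opens to 93 mm and grips with 3 to 60 N. Pads are 15 mm wide; open, the fingers measure 128 mm over their backs; the gripper's body (75 mm by 188 mm) begins 65 mm behind the grasp point.
Start: joints at [1.041, 0.13, 1.488, -0, 1.523, -0.085], TCP at [0.258, 0.542, 0.219] pointing down, gripper open.
Joint ranges: [-2.96, 2.96], [-0.89, 2.26], [0.02, 2.5], [-1.34, 4.48], [0, 2.73], [-2.66, 2.66]. Speed limits (rad/s): [2.39, 2.39, 2.79, 3.14, 3.14, 3.14].

## Interface

Orientations are given as a rotation vector (axis times angle).
In Python, from plant import robot, cams gives the robot as it stands. The module is installed in compiled form; this text tells all that it offers.
- The arm moves only by the tool step_arm, never from a script. Its argument "deltas" is a list of rows, each an object with "offset": the shift along the tool's x, y, z in cm, a list of three; "roll": the turn about the tool's z in rad. In form: [{"offset": [x, y, z], "roll": roll}, ...]. A call has 1 to 12 rows; each row shifts and turns the commanded pose from where the row before left it, along the tool's axes as they then stand; what a row does not reach is not made up. A row lasts 1/8 s, in which the tool goes at most 62.5 mm and 10.7 degrees, less where a joint would pass 70% of its speed; a pose out of reach is approached as far as the arm can. A call with a gripper value outside its range is refused whole. "fingers" is the finger opening in cm, from 0 to 9.3, set as the call begins (left out, the last holds). The fingers move at their own pace and stop on an object; "grip_force" is the grip in N (left out, the last holds). Time passes only in rows, so rows that do not move let the fingers close. It gives the time, the measured TCP pose, the force and the opening at its end, in the units of the state.
- robot.read_state(): the state, without advancing time (a new reading comes with each control period).
- cams.read_camera(name): name is "side" or "top"; returns a dict with "pixels" (400x640x3 uint8, red, green, blue), "fx", "fy", "cx", "cy" (pixels), "extrinsics" (4x4, takes a point from world to camera coordinates). Camera axes: x right, y down, z forward; pixel columns grow to the right and rows downward; lengths in m; the calibration is good to about 2 mm. A picture is of the moment at which its call begins. There is no depth.
- robot.close_job(): hands the job in, once; it reports no verdict.
Trained networks look in a picture, given as the dict that the camera call returned (one of the last four; its "shot" number tells which), for a name from the list of things; names that differ only in an ending like _2 or _b are one class to them, and where a whole thing is asked for, a point or a joint stands for the part that bears it (a point fixed in the world has none). Each returns a list of dicts, best first, with "score" (0 to 1); they miss things now and then, are a little off and sometimes report something else, mostly with a low value. They report only what shows in the picture. A call takes as long as a camera call. They do not tell look-alikes from the thing itself.
- cams.boxes_of(picture, thing): "xy" ([column, row] in pixels, amid what is visible of it).
- cams.silhouettes(picture, thing): "mask" (400x640 bool, what is visible of it) and "xy" ([column, row] in pixels, amid what is visible of it).
- cams.pinpoint(picture, thing): "xy" ([column, row] in pixels: a listed point, or the origin of a listed thing).
The state is a dict: "t": time; "q": joint angles; "dq": joint speeds; "joint_torque": joint torques, N m; "tool_pos": TCP position; "orientation": TCP orientation; "force": force on the tool from outside, world axes, zero at the start; "wrist_torque": the same for the moment, N m; "opening": finger opening in m.
Only numpy, scipy, OpenCV 4.12 (cv2) and the standard library are available. Lean on these libraries where they do the work, as an engineer would, in place of code of your own. Each camera call takes 0.05 s, during which the arm holds its last target. There are 200 camera calls.

## Task

The class is over and the lidded bead containers have been left in a pile: take the pile apart and put each one away, standing flat and the right way up on the floor of the pink tray of its own size: the long clear case in the long tray, the square box in the large square tray, the round jar in the medium tray and the little tin in the smallest. Keep them upright and set them down rather than dropping them, and leave the wire spool standing among the trays and the black-handled pliers beyond the trays where they are.

Things in the scene. Friction and masses are not known exactly. Their poses are not given: they have to be found in the camera images.
- case: long flat bead case of clear plastic with a flush lid and pale beads in five compartments, 170 x 64 x 30 mm high, loose, about 0.2 kg; the bottom of the pile, lying on the table. Origin: centre of its underside; x along its length, y across its 64 mm width, z up.
- box: square clear plastic box with a white lid, 64 x 64 x 40 mm high, loose, about 0.13 kg; starts on one half of the case, its sides roughly along the case's. Origin: centre of its underside; x and y square to its sides, z up.
- jar: round glass jar with an aluminium screw lid, 46 mm diameter, 40 mm high, loose, about 0.12 kg; starts on the other half of the case, its axis about 90 mm from the box's middle. Origin: centre of its underside; z up along its axis.
- tin: small round aluminium tin, 30 mm diameter, 32 mm high, loose, about 0.05 kg; starts on top of the box. Origin: centre of its underside; z up along its axis.
- tray_long: Long shallow open jewellery-sorting tray in pale pink plastic with a felt floor, fixed to the table; its clear inside is 188 x 82 mm, outside 194 x 88 mm; walls and floor 3 mm thick, rim 10 mm above the table. It is the tray for the long case. Origin: centre of its underside, on the table (the floor inside is 3 mm above it); x along its length, z up.
- tray_large: Large square shallow open jewellery-sorting tray in pale pink plastic with a felt floor, fixed to the table; its clear inside is 82 x 82 mm, outside 88 x 88 mm; walls and floor 3 mm thick, rim 10 mm above the table. It is the tray for the square box. Origin: centre of its underside, on the table (the floor inside is 3 mm above it); x and y square to its walls, z up.
- tray_medium: Medium square shallow open jewellery-sorting tray in pale pink plastic with a felt floor, fixed to the table; its clear inside is 62 x 62 mm, outside 68 x 68 mm; walls and floor 3 mm thick, rim 10 mm above the table. It is the tray for the round jar. Origin: centre of its underside, on the table (the floor inside is 3 mm above it); x and y square to its walls, z up.
- tray_small: Smallest square shallow open jewellery-sorting tray in pale pink plastic with a felt floor, fixed to the table; its clear inside is 46 x 46 mm, outside 52 x 52 mm; walls and floor 3 mm thick, rim 10 mm above the table. It is the tray for the little tin. Origin: centre of its underside, on the table (the floor inside is 3 mm above it); x and y square to its walls, z up.
- spool: bystander: spool of copper wire with white flanges standing loose on end among the trays, 52 mm diameter, 36 mm high. Leave it alone. Origin: centre of its underside; z up.
- pliers: bystander: small jewellery pliers with black handles lying loose and flat on the table on the far side (away from the robot) of the trays and the pile, about 150 mm long, 55 mm wide, 11 mm high. Leave them alone. Origin: on the table near their middle; y along them towards the jaws, z up.
Things that resemble listed ones, but are neither listed nor needed, are in the scene too. Leave any brown, green or yellow look-alike of the case alone.

How it is judged:
At the end, for the whole second after the job is handed in: each container stands in its own tray (case in the long, box in the large square, jar in the medium, tin in the smallest): its middle within 14 mm of the tray's, its underside less than 6 mm above the tray's underside (it rests on the 3 mm floor, not on a rim), tilted less than 0.1 rad, and at rest (horizontal distance between case and tray_long below 0.014 m and z of case in the frame of tray_long below 0.006 m and angle between each of case, box, jar, tin's own z axis and vertical below 0.1 rad and linear speed of each of case, box, jar, tin below 0.03 m/s and horizontal distance between box and tray_large below 0.014 m and z of box in the frame of tray_large below 0.006 m and horizontal distance between jar and tray_medium below 0.014 m and z of jar in the frame of tray_medium below 0.006 m and horizontal distance between tin and tray_small below 0.014 m and z of tin in the frame of tray_small below 0.006 m); the robot touches nothing.
It fails at once if a container is tipped over (tilted more than 0.6 rad) (angle between any of case, box, jar, tin's own z axis and vertical above 0.6 rad).
It fails at once if a container is dropped into its tray (still moving faster than 0.7 m/s when it is within 20 mm of the tray's floor, as after a fall of 25 mm or more) ((horizontal distance between case and tray_long below 0.04 m and z of case in the frame of tray_long below 0.023 m and linear speed of case above 0.7 m/s) or (horizontal distance between box and tray_large below 0.04 m and z of box in the frame of tray_large below 0.023 m and linear speed of box above 0.7 m/s) or (horizontal distance between jar and tray_medium below 0.04 m and z of jar in the frame of tray_medium below 0.023 m and linear speed of jar above 0.7 m/s) or (horizontal distance between tin and tray_small below 0.04 m and z of tin in the frame of tray_small below 0.023 m and linear speed of tin above 0.7 m/s)).
It fails at once if the spool is moved more than 25 mm or knocked over (distance of spool from where it was at the start of the episode above 0.025 m or angle between spool's own z axis and vertical above 0.5 rad).
It fails at once if the pliers are moved more than 25 mm (distance of pliers from where it was at the start of the episode above 0.025 m).
It also fails if it takes over 112 s, if anything falls off the work surface, if the arm or the gripper's body presses on something with over 40 N, if the wrist force passes 120 N, or if a joint passes its speed limit or range.

## Working session

There is one attempt and no reset: what is moved stays moved. The work goes in short steps, Python scripts to look and compute and a tool call to move; the robot and the scene stay as the last step left them, time stands still between calls to the robot, and variables do not carry over. Pictures are saved under pics/ and viewed, about 12 in all and at most 16, crops included, and the job is handed in when it is done.

Besides the shell and the picture viewer there is one more tool, called after "Emit:" as name(argument=value, ...), one argument or row to a line, values as JSON. step_arm: Moves the arm, as the interface text tells. Its arguments: {"type":"object","properties":{"deltas":{"type":"array"},"fingers":{"type":"number"},"grip_force":{"type":"number"}},"required":["deltas"]}

```bash
mkdir -p pics; python3 - <<'E'
from plant import robot,cams
import cv2,numpy as np
print(robot.read_state()); print(robot.hold_point_z)
for n in("top","side"):
    p=cams.read_camera(n); cv2.imwrite(f"pics/{n}0.png",p["pixels"][:,:,::-1])
    print(n,p["fx"],p["fy"],p["cx"],p["cy"]);print(np.round(p["extrinsics"],4).tolist())
    for t in "case box jar tin tray_long tray_large tray_medium tray_small spool pliers".split():
        print(t,[(np.round(d["xy"],1).tolist(),round(d["score"],2)) for d in cams.pinpoint(p,t)][:4])
E
```

```text
{'t': 0.0, 'q': array([ 1.04060723e+00,  1.31157707e-01,  1.48926347e+00, -1.68245897e-06,
        1.52302089e+00, -8.54084864e-02]), 'dq': array([-0.00112498,  0.00117514, -0.00029244, -0.00061362, -0.00350823,
        0.00108949]), 'joint_torque': array([ 4.09980112e-04, -5.59838820e+01, -4.91762888e+01,  7.70007935e-02,
        3.51962820e-02, -1.00200257e-04]), 'tool_pos': array([0.2578502 , 0.54113425, 0.21759821]), 'orientation': array([-6.92791357e-01, -3.06367863e+00,  2.76882249e-03]), 'force': array([-0.73842789, -0.30711761, -0.23820688]), 'wrist_torque': array([0.03373515, 0.03620873, 0.02758439]), 'opening': 0.0931458696125946}
0.0188
top 443.68999161690255 443.68999161690255 313.6661544048568 196.86849280907518
[[-0.0009, -1.0, -0.0041, -0.0125], [-0.9927, 0.0014, -0.1206, 0.5082], [0.1206, 0.0039, -0.9927, 1.02], [0.0, 0.0, 0.0, 1.0]]
case [([378.7, 208.6], 0.95), ([314.0, 263.4], 0.88), ([214.0, 287.6], 0.7), ([418.3, 291.9], 0.67)]
box [([385.7, 185.0], 0.57)]
jar [([380.5, 221.8], 0.71)]
tin [([390.4, 179.6], 0.52)]
tray_long [([232.7, 190.2], 0.67)]
tray_large [([186.1, 192.9], 0.65)]
tray_medium []
tray_small [([282.3, 194.9], 0.6)]
spool [([332.7, 186.1], 0.6)]
pliers [([271.8, 120.5], 0.57)]
side 427.08813672846685 427.08813672846685 324.9784218400291 195.36297102050108
[[0.8322, -0.5545, -0.0049, -0.4174], [-0.2815, -0.4149, -0.8652, 0.217], [0.4778, 0.7214, -0.5013, 0.6688], [0.0, 0.0, 0.0, 1.0]]
case [([375.2, 279.4], 0.9), ([264.6, 262.1], 0.76), ([200.5, 212.8], 0.76), ([296.8, 358.0], 0.71)]
box [([396.9, 259.7], 0.84)]
jar [([352.0, 272.8], 0.64)]
tin [([405.3, 239.6], 0.83)]
tray_long [([293.5, 189.1], 0.83)]
tray_large [([273.7, 174.7], 0.85)]
tray_medium [([423.1, 325.3], 0.78)]
tray_small [([315.4, 214.9], 0.57)]
spool [([351.6, 240.3], 0.86)]
pliers [([367.4, 189.5], 0.59), ([290.6, 191.4], 0.29)]
```

View pics/top0.png

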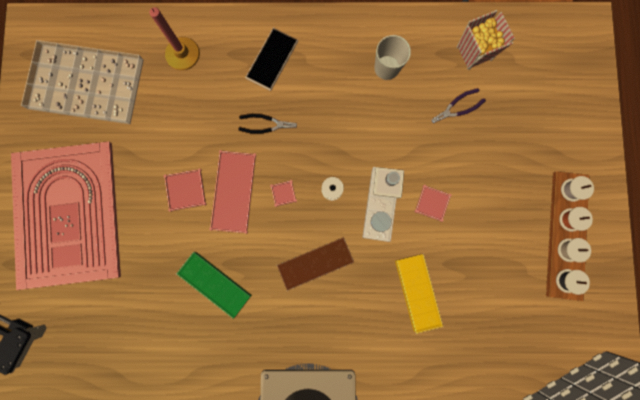

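View pics/side0.png

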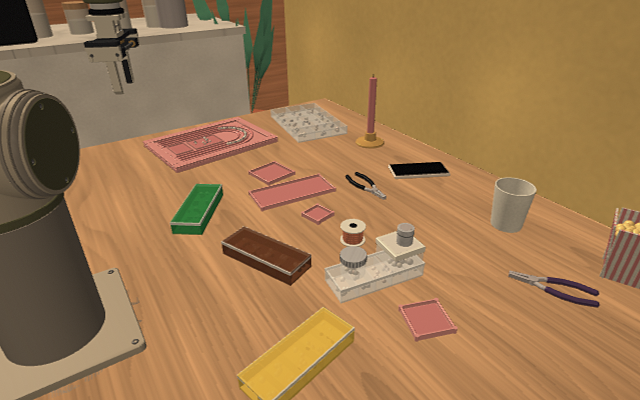

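```bash
cat > h.py <<'E'
from plant import robot,cams
import cv2,numpy as np
from scipy.optimize import minimize
D=dict(case=(.170,.064,.030),box=(.064,.064,.040),jar=(.046,0,.040),tin=(.030,0,.032),tray_long=(.194,.088,.010),tray_large=(.088,.088,.010),tray_medium=(.068,.068,.010),tray_small=(.052,.052,.010),spool=(.052,0,.036))
def proj(p,X):
    E=p["extrinsics"];c=X@E[:3,:3].T+E[:3,3]
    return np.c_[p["fx"]*c[:,0]/c[:,2]+p["cx"],p["fy"]*c[:,1]/c[:,2]+p["cy"]]
def unproj(p,uv,z):
    E=p["extrinsics"];R,t=E[:3,:3],E[:3,3];o=-R.T@t
    uv=np.atleast_2d(uv);d=np.c_[(uv[:,0]-p["cx"])/p["fx"],(uv[:,1]-p["cy"])/p["fy"],np.ones(len(uv))]@R
    return (o+d*((z-o[2])/d[:,2])[:,None])[:,:2]
def model(n,x,y,a,z):
    l,w,h=D[n]
    if w==0:
        t=np.arange(0,6.28,.2);P=np.c_[np.cos(t),np.sin(t)]*l/2
    else:
        P=np.array([[1,1],[1,-1],[-1,-1],[-1,1]])*[l/2,w/2]
    c,s=np.cos(a),np.sin(a);P=P@np.array([[c,s],[-s,c]])+[x,y]
    return np.r_[np.c_[P,np.full(len(P),z)],np.c_[P,np.full(len(P),z+h)]]
def fit(n,views,z,x0,hull=True):
    "views: list of (picture,mask); fits x,y,yaw by overlap of the filled hulls"
    S=4;M=[]
    for p,m in views:
        m=m.astype(np.uint8)
        pts=cv2.findNonZero(m);b=cv2.boundingRect(pts);o=np.array([b[0]-15,b[1]-15]);sz=((b[2]+30)*S,(b[3]+30)*S)
        T=np.float32([[S,0,-o[0]*S+S/2-.5],[0,S,-o[1]*S+S/2-.5]])
        g=cv2.warpAffine(m*255,T,sz)>127
        if hull:
            k=np.zeros(g.shape,np.uint8);cv2.fillConvexPoly(k,cv2.convexHull(cv2.findNonZero(g.astype(np.uint8))),1);g=k>0
        M.append((p,o,g))
    def cost(v):
        c=0
        for p,o,g in M:
            uv=(proj(p,model(n,v[0]/100,v[1]/100,v[2]/10,z))-o+.5)*S-.5
            k=np.zeros(g.shape,np.uint8);cv2.fillConvexPoly(k,cv2.convexHull((uv*16).round().astype(np.int32)),1,shift=4)
            k=k>0;c+=1-(k&g).sum()/(k|g).sum()
        return c
    best=min((minimize(cost,[x0[0]*100,x0[1]*100,a],method="Nelder-Mead",options=dict(initial_simplex=np.array([x0[0]*100,x0[1]*100,a])+np.array([[0,0,0],[1,0,0],[0,1,0],[0,0,2.]])))for a in(x0[2]*10-2,x0[2]*10+2)),key=lambda r:r.fun)
    return best.x*[.01,.01,.1],best.fun/len(M)
E
python3 - <<'E'
from h import *
P={n:cams.read_camera(n) for n in("top","side")}
g=dict(case=(378.7,208.6),box=(387,183),jar=(381,221),tin=(392,178),tray_long=(233,192),tray_large=(185,190),tray_medium=(433,203),tray_small=(284,193),spool=(332,188))
Z=dict(case=0,box=.03,jar=.03,tin=.07)
for n in D:
    z=Z.get(n,0);x0=unproj(P["top"],g[n],z+D[n][2])[0];V=[]
    a0=0
    for k,p in P.items():
        q=proj(p,np.array([[*x0,z+D[n][2]/2]]))[0]
        L=[s for s in cams.silhouettes(p,n) if np.hypot(*(s["xy"]-q))<22]
        if L: V.append((p,L[0]["mask"]))
    pp=[]
    for k,p in P.items():
        q=proj(p,np.array([[*x0,z]]))[0]
        L=[s for s in cams.pinpoint(p,n) if np.hypot(*(s["xy"]-q))<22]
        if L: pp.append(np.round(unproj(p,L[0]["xy"],z)[0],3).tolist())
    r=[]
    for W in ([V]+[[v] for v in V] if len(V)>1 else [V]):
        if W:
            f,c=fit(n,W,z,(*x0,a0));r.append((np.round(f,4).tolist(),round(c,2)))
    print(n,np.round(x0,3),len(V),r,"pin",pp)
p=P["top"]["pixels"]
cv2.imwrite("pics/crop1.png",cv2.resize(p[140:250,160:460],None,fx=2.66,fy=2.66,interpolation=cv2.INTER_CUBIC)[:,:,::-1])
E
```

```text
case [ 0.48  -0.167] 2 [([0.4926, -0.1729, -0.1367], np.float64(0.17)), ([0.4913, -0.1718, -0.1093], np.float64(0.2)), ([0.4919, -0.1742, -0.1628], np.float64(0.12))] pin [[0.487, -0.171], [0.494, -0.175]]
box [ 0.535 -0.181] 2 [([0.5391, -0.185, -0.1136], np.float64(0.07)), ([0.5392, -0.185, -0.1146], np.float64(0.02)), ([0.5394, -0.1836, -0.1311], np.float64(0.11))] pin [[0.537, -0.186], [0.531, -0.189]]
jar [ 0.448 -0.166] 2 [([0.4485, -0.165, 0.2713], np.float64(0.07)), ([0.4485, -0.1646, 0.1551], np.float64(0.09)), ([0.4484, -0.165, 0.2453], np.float64(0.05))] pin [[0.451, -0.164], [0.454, -0.163]]
tin [ 0.541 -0.187] 2 [([0.5445, -0.1885, 0.305], np.float64(0.11)), ([0.5448, -0.1885, -0.1288], np.float64(0.09)), ([0.5449, -0.1879, -0.1167], np.float64(0.12))] pin [[0.538, -0.188], [0.552, -0.189]]
tray_long [0.523 0.182] 1 [([0.5259, 0.1826, -0.1062], np.float64(0.03))] pin [[0.524, 0.184], [0.541, 0.203]]
tray_large [0.528 0.299] 2 [([0.5295, 0.3015, 0.1744], np.float64(0.05)), ([0.5298, 0.3014, 0.1767], np.float64(0.06)), ([0.529, 0.302, 0.1735], np.float64(0.04))] pin [[0.528, 0.297], [0.532, 0.291]]
tray_medium [ 0.495 -0.3  ] 2 [([0.4965, -0.2997, -0.3281], np.float64(0.06)), ([0.4963, -0.299, -0.3283], np.float64(0.05)), ([0.4957, -0.3017, -0.3131], np.float64(0.07))] pin [[0.492, -0.3], [0.49, -0.308]]
tray_small [0.52  0.059] 2 [([0.5206, 0.0612, 0.2368], np.float64(0.06)), ([0.5203, 0.0612, 0.2146], np.float64(0.07)), ([0.521, 0.0616, 0.2275], np.float64(0.05))] pin [[0.513, 0.059], [0.522, 0.064]]
spool [ 0.529 -0.056] 2 [([0.5308, -0.0571, 0.295], np.float64(0.04)), ([0.5315, -0.0575, 0.2771], np.float64(0.04)), ([0.5307, -0.057, -0.1286], np.float64(0.03))] pin [[0.526, -0.06], [0.531, -0.063]]
```

View pics/crop1.png

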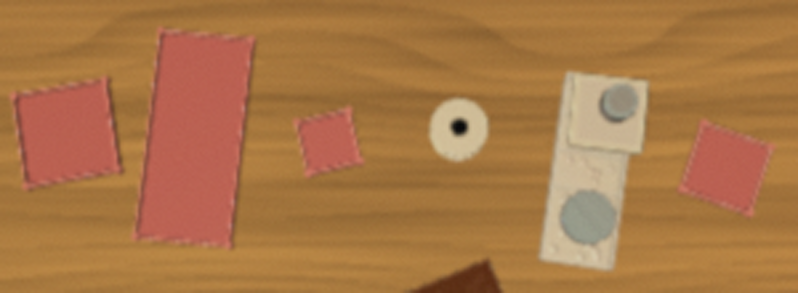

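```bash
cat >> h.py <<'E'
from scipy.spatial.transform import Rotation as Ro
def go(x,y,z,ya=None):
    "tool-axis shift (cm) to the target, and roll; shift first in the axes as they stand, and as after the roll"
    s=robot.read_state();R=Ro.from_rotvec(s["orientation"]).as_matrix()
    a=np.arctan2(R[1,1],R[0,1]);r=0 if ya is None else (a-ya+np.pi/2)%np.pi-np.pi/2
    d=(np.array([x,y,z])-s["tool_pos"])*100
    f=lambda a:np.round([np.cos(a+np.pi/2)*d[0]+np.sin(a+np.pi/2)*d[1],np.cos(a)*d[0]+np.sin(a)*d[1],-d[2]],2)
    print("t",round(s["t"],2),"pos",s["tool_pos"].round(4),"ya",round(a,3),"tilt",(R[:2,2]).round(3),"open",round(s["opening"],4),"F",s["force"].round(1),"| shift now",f(a),"roll",round(r,3),"shift after roll",f(a-r))
E
python3 -c "
from h import *
go(.5448,-.1885,.16,1.457)"
```

```text
t 3.0 pos [0.2582 0.5416 0.2186] ya 1.126 tilt [ 0. -0.] open 0.0931 F [0.1 0.4 0.1] | shift now [-57.29 -53.57   5.86] roll -0.331 shift after roll [-36.77 -69.28   5.86]
```

Emit:
step_arm(
  deltas=[
    {"offset": [0,0,0],"roll": -0.11},
    {"offset": [0,0,0],"roll": -0.11},
    {"offset": [0,0,0],"roll": -0.111},
    {"offset": [-2.3,-4.3,0],"roll": 0},
    {"offset": [-2.3,-4.3,0],"roll": 0},
    {"offset": [-2.3,-4.3,0],"roll": 0},
    {"offset": [-2.3,-4.3,0],"roll": 0},
    {"offset": [-2.3,-4.3,0],"roll": 0},
    {"offset": [-2.3,-4.3,0],"roll": 0},
    {"offset": [-2.3,-4.3,0],"roll": 0},
    {"offset": [-2.3,-4.3,0],"roll": 0},
    {"offset": [-2.3,-4.3,0],"roll": 0},
  ],
  fingers=5.5,
  grip_force=12,
)

```text
t: 4.5
tool_pos: [0.4203, 0.1321, 0.2189]
orientation: [0.178, 3.136, 0.0]
force: [0.0, -0.3, 0.3]
opening: 0.0548
```

Emit:
step_arm(
  deltas=[
    {"offset": [-2.3,-4.3,0.8],"roll": 0},
    {"offset": [-2.3,-4.3,0.8],"roll": 0},
    {"offset": [-2.3,-4.3,0.8],"roll": 0},
    {"offset": [-2.3,-4.3,0.8],"roll": 0},
    {"offset": [-2.3,-4.3,0.8],"roll": 0},
    {"offset": [-2.3,-4.3,0.8],"roll": 0},
    {"offset": [-2.3,-4.3,1],"roll": 0},
    {"offset": [0,0,0],"roll": 0},
    {"offset": [0,0,0],"roll": 0},
  ],
)

```text
t: 5.62
tool_pos: [0.5454, -0.1834, 0.1605]
orientation: [-0.179, -3.136, -0.001]
force: [0.2, 1.2, -0.6]
opening: 0.0549
```

```bash
python3 -c "
from h import *
go(.5448,-.1885,.0805,1.457)
p=cams.read_camera('side');cv2.imwrite('pics/s1.png',cv2.resize(p['pixels'][150:330,280:480],None,fx=3,fy=3)[:,:,::-1])"
```

```text
t 5.62 pos [ 0.5454 -0.1834  0.1605] ya 1.456 tilt [-0.     0.001] open 0.0549 F [ 0.2  1.2 -0.6] | shift now [ 0.   -0.51  8.  ] roll -0.001 shift after roll [ 0.   -0.51  8.  ]
```

View pics/s1.png

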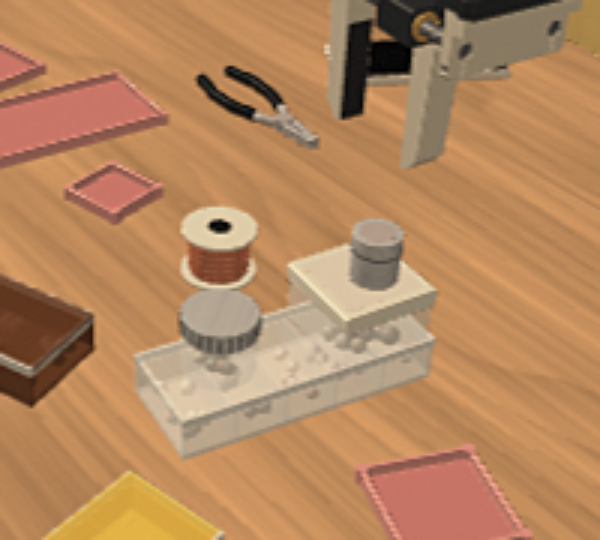

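Emit:
step_arm(
  deltas=[
    {"offset": [0,-0.5,2],"roll": 0},
    {"offset": [0,0,2],"roll": 0},
    {"offset": [0,0,2],"roll": 0},
    {"offset": [0,0,1],"roll": 0},
    {"offset": [0,0,0.9],"roll": 0},
    {"offset": [0,0,0],"roll": 0},
  ],
)

```text
t: 6.42
tool_pos: [0.5447, -0.1885, 0.0809]
orientation: [-0.179, -3.135, -0.001]
force: [-0.5, 0.3, 0.8]
opening: 0.0551
```

Emit:
step_arm(
  deltas=[
    {"offset": [0,0,0],"roll": 0},
    {"offset": [0,0,0],"roll": 0},
    {"offset": [0,0,0],"roll": 0},
    {"offset": [0,0,0],"roll": 0},
    {"offset": [0,0,0],"roll": 0},
    {"offset": [0,0,-0.5],"roll": 0},
    {"offset": [0,0,-1.5],"roll": 0},
    {"offset": [0,0,-3],"roll": 0},
  ],
  fingers=2.0,
)

```text
t: 7.42
tool_pos: [0.544, -0.1882, 0.1314]
orientation: [-0.178, -3.134, -0.002]
force: [0.6, -0.6, -0.0]
opening: 0.0298
```

```bash
python3 -c "
from h import *
go(.5206,.0612,.06,1.8)
p=cams.read_camera('side');cv2.imwrite('pics/s2.png',cv2.resize(p['pixels'][150:330,280:480],None,fx=3,fy=3)[:,:,::-1])"
```

```text
t 7.42 pos [ 0.544  -0.1882  0.1314] ya 1.457 tilt [-0.003  0.001] open 0.0298 F [ 0.6 -0.6 -0. ] | shift now [ 5.16 24.51  7.14] roll -0.343 shift after roll [-3.38 24.82  7.14]
```

View pics/s2.png

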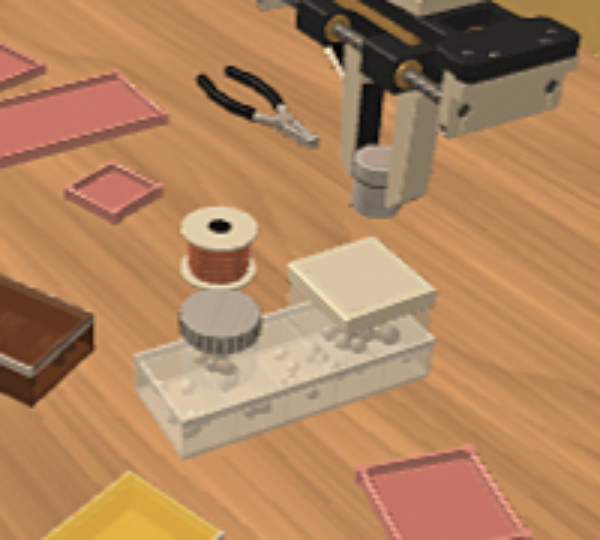

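Emit:
step_arm(
  deltas=[
    {"offset": [0.86,4.08,0],"roll": 0},
    {"offset": [0.86,4.08,0],"roll": 0},
    {"offset": [0.86,4.08,0],"roll": 0},
    {"offset": [0.86,4.08,0],"roll": 0},
    {"offset": [0.86,4.08,0],"roll": 0},
    {"offset": [0.86,4.08,0],"roll": 0},
    {"offset": [0,0,3],"roll": 0},
    {"offset": [0,0,2],"roll": 0},
    {"offset": [0,0,2],"roll": 0},
    {"offset": [0,0,0],"roll": 0},
    {"offset": [0,0,0],"roll": 0},
  ],
)

```text
t: 8.85
tool_pos: [0.5223, 0.0604, 0.0628]
orientation: [0.179, 3.135, 0.0]
force: [0.1, 0.7, -0.8]
opening: 0.0296
```

```bash
python3 -c "
from h import *
go(.5206,.0612,.0145)
p=cams.read_camera('side');s=robot.read_state()
L=cams.silhouettes(p,'tin');print([(l['score'],l['xy']) for l in L]);zb=s['tool_pos'][2]-.0105
print(fit('tin',[(p,L[0]['mask'])],zb,(.52,.06,0)), unproj(p,cams.pinpoint(p,'tin')[0]['xy'],zb))"
```

```text
t 8.85 pos [0.5223 0.0604 0.0628] ya 1.457 tilt [0.001 0.   ] open 0.0296 F [ 0.1  0.7 -0.8] | shift now [0.18 0.06 4.83] roll 0 shift after roll [0.18 0.06 4.83]
[]Traceback (most recent call last):
  File "<string>", line 6, in <module>
    print(fit('tin',[(p,L[0]['mask'])],zb,(.52,.06,0)), unproj(p,cams.pinpoint(p,'tin')[0]['xy'],zb))
                        ~^^^
IndexError: list index out of range
```

Emit:
step_arm(
  deltas=[
    {"offset": [0.18,0.06,1.5],"roll": 0},
    {"offset": [0,0,1.5],"roll": 0},
    {"offset": [0,0,1],"roll": 0},
    {"offset": [0,0,0.5],"roll": 0},
    {"offset": [0,0,0.35],"roll": 0},
    {"offset": [0,0,0],"roll": 0},
  ],
)

```text
t: 9.7
tool_pos: [0.5203, 0.0611, 0.0139]
orientation: [0.179, 3.136, -0.0]
force: [-3.9, -1.1, 6.3]
opening: 0.0295
```

Emit:
step_arm(
  deltas=[
    {"offset": [0,0,0],"roll": 0},
    {"offset": [0,0,0],"roll": 0},
    {"offset": [0,0,0],"roll": 0},
    {"offset": [0,0,-1],"roll": 0},
    {"offset": [0,0,-2],"roll": 0},
    {"offset": [0,0,-4],"roll": 0},
    {"offset": [0,0,-4],"roll": 0},
  ],
  fingers=5.0,
)

```text
t: 10.58
tool_pos: [0.5197, 0.0612, 0.1248]
orientation: [-0.179, -3.136, -0.0]
force: [1.1, -0.1, 0.0]
opening: 0.0505
```

```bash
python3 -c "
from h import *
go(.4485,-.165,.12,1.457)
p=cams.read_camera('side');cv2.imwrite('pics/s3.png',cv2.resize(p['pixels'][150:330,240:440],None,fx=3,fy=3)[:,:,::-1])
L=cams.silhouettes(p,'tin')
if L: print(fit('tin',[(p,L[0]['mask'])],.003,(.52,.06,0)))"
```

```text
t 10.57 pos [0.5197 0.0612 0.1248] ya 1.457 tilt [-0.  0.] open 0.0505 F [ 1.1 -0.1  0. ] | shift now [  4.5  -23.28   0.48] roll 0.0 shift after roll [  4.5  -23.28   0.48]
(array([ 0.51739964,  0.06386493, -0.15768378]), np.float64(0.08373879641485271))
```

View pics/s3.png

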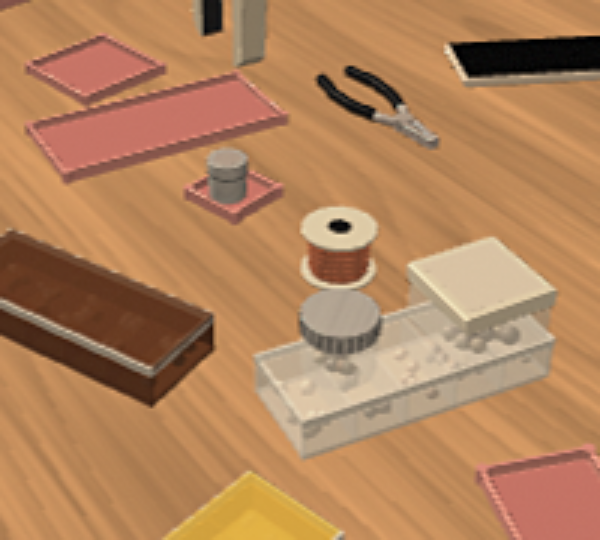

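Emit:
step_arm(
  deltas=[
    {"offset": [0.75,-3.88,0],"roll": 0},
    {"offset": [0.75,-3.88,0],"roll": 0},
    {"offset": [0.75,-3.88,0],"roll": 0},
    {"offset": [0.75,-3.88,0],"roll": 0},
    {"offset": [0.75,-3.88,0],"roll": 0},
    {"offset": [0.75,-3.88,0],"roll": 0},
    {"offset": [0,0,0],"roll": 0},
    {"offset": [0,0,0],"roll": 0},
  ],
  fingers=7.0,
  grip_force=18,
)

```text
t: 11.68
tool_pos: [0.4488, -0.1646, 0.1231]
orientation: [0.18, 3.136, 0.001]
force: [-0.3, -0.1, 0.5]
opening: 0.0699
```

```bash
python3 -c "
from h import *
go(.4485,-.165,.0415,1.457)"
```

```text
t 11.68 pos [ 0.4488 -0.1646  0.1231] ya 1.456 tilt [0. 0.] open 0.0699 F [-0.3 -0.1  0.5] | shift now [ 0.02 -0.04  8.16] roll -0.001 shift after roll [ 0.02 -0.04  8.16]
```

Emit:
step_arm(
  deltas=[
    {"offset": [0,0,2.5],"roll": 0},
    {"offset": [0,0,2.5],"roll": 0},
    {"offset": [0,0,2],"roll": 0},
    {"offset": [0,0,0.7],"roll": 0},
    {"offset": [0,0,0.4],"roll": 0},
    {"offset": [0,0,0],"roll": 0},
  ],
)

```text
t: 12.42
tool_pos: [0.4492, -0.1648, 0.0426]
orientation: [0.178, 3.136, -0.0]
force: [-0.7, -0.6, -0.4]
opening: 0.0701
```

Emit:
step_arm(
  deltas=[
    {"offset": [0,0,0],"roll": 0},
    {"offset": [0,0,0],"roll": 0},
    {"offset": [0,0,0],"roll": 0},
    {"offset": [0,0,0],"roll": 0},
    {"offset": [0,0,0],"roll": 0},
    {"offset": [0,0,-0.5],"roll": 0},
    {"offset": [0,0,-1.5],"roll": 0},
    {"offset": [0,0,-3],"roll": 0},
    {"offset": [0,0,-4],"roll": 0},
    {"offset": [0,0,-2],"roll": 0},
  ],
  fingers=3.5,
)

```text
t: 13.68
tool_pos: [0.4499, -0.1655, 0.1557]
orientation: [0.178, 3.133, -0.002]
force: [0.6, 0.2, -1.0]
opening: 0.0455
```

```bash
python3 -c "
from h import *
go(.496,-.300,.06)
p=cams.read_camera('side');cv2.imwrite('pics/s4.png',cv2.resize(p['pixels'][150:350,280:480],None,fx=3,fy=3)[:,:,::-1])"
```

```text
t 13.68 pos [ 0.4499 -0.1655  0.1557] ya 1.457 tilt [ 0.004 -0.002] open 0.0455 F [ 0.6  0.2 -1. ] | shift now [ -6.11 -12.84   9.57] roll 0 shift after roll [ -6.11 -12.84   9.57]
```

View pics/s4.png

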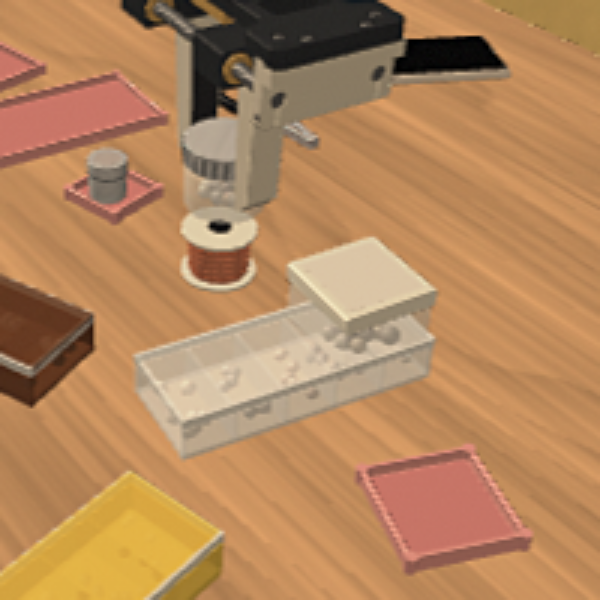

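Emit:
step_arm(
  deltas=[
    {"offset": [-1.53,-3.21,0],"roll": 0},
    {"offset": [-1.53,-3.21,0],"roll": 0},
    {"offset": [-1.53,-3.21,0],"roll": 0},
    {"offset": [-1.53,-3.21,0],"roll": 0},
    {"offset": [0,0,3],"roll": 0},
    {"offset": [0,0,3],"roll": 0},
    {"offset": [0,0,3],"roll": 0},
    {"offset": [0,0,0.5],"roll": 0},
    {"offset": [0,0,0],"roll": 0},
    {"offset": [0,0,0],"roll": 0},
  ],
)

```text
t: 14.98
tool_pos: [0.496, -0.3002, 0.059]
orientation: [0.178, 3.134, -0.002]
force: [0.7, -0.2, -0.5]
opening: 0.0454
```

```bash
python3 -c "
from h import *
go(.496,-.300,.016)"
```

```text
t 14.97 pos [ 0.496  -0.3002  0.059 ] ya 1.457 tilt [ 0.002 -0.002] open 0.0454 F [ 0.7 -0.2 -0.5] | shift now [0.   0.02 4.3 ] roll 0 shift after roll [0.   0.02 4.3 ]
```

Emit:
step_arm(
  deltas=[
    {"offset": [0,0,1.5],"roll": 0},
    {"offset": [0,0,1.2],"roll": 0},
    {"offset": [0,0,0.8],"roll": 0},
    {"offset": [0,0,0.5],"roll": 0},
    {"offset": [0,0,0.3],"roll": 0},
    {"offset": [0,0,0],"roll": 0},
  ],
)

```text
t: 15.72
tool_pos: [0.4953, -0.2996, 0.0153]
orientation: [0.178, 3.136, -0.0]
force: [-3.5, 3.6, 7.7]
opening: 0.0459
```

```bash
python3 -c "
from h import *
go(.5392,-.185,.0415,1.457)"
```

```text
t 15.72 pos [ 0.4953 -0.2996  0.0153] ya 1.457 tilt [ 0. -0.] open 0.0459 F [-3.5  3.6  7.7] | shift now [-3.06 11.88 -2.62] roll 0.0 shift after roll [-3.06 11.89 -2.62]
```

Emit:
step_arm(
  deltas=[
    {"offset": [0,0,0],"roll": 0},
    {"offset": [0,0,0],"roll": 0},
    {"offset": [0,0,0],"roll": 0},
    {"offset": [0,0,-1],"roll": 0},
    {"offset": [0,0,-3],"roll": 0},
    {"offset": [0,0,-4],"roll": 0},
    {"offset": [0,0,-4],"roll": 0},
    {"offset": [-1,3.96,0],"roll": 0},
    {"offset": [-1,3.96,0],"roll": 0},
    {"offset": [-1,3.96,0],"roll": 0},
    {"offset": [0,0,0],"roll": 0},
    {"offset": [0,0,0],"roll": 0},
  ],
  fingers=6.5,
)

```text
t: 17.23
tool_pos: [0.5383, -0.1852, 0.1346]
orientation: [0.178, 3.136, -0.001]
force: [-0.4, -0.7, -0.1]
opening: 0.065
```

```bash
python3 -c "
from h import *
go(.5392,-.185,.0415,1.457)
p=cams.read_camera('side')
for n,z,x0 in(('jar',.003,(.496,-.3,0)),('box',.03,(.539,-.185,-.114)),('case',0,(.492,-.173,-.12))):
  q=proj(p,np.array([[x0[0],x0[1],z+.02]]))[0]
  L=[s for s in cams.silhouettes(p,n) if np.hypot(*(s['xy']-q))<25]
  if L: print(n,fit(n,[(p,L[0]['mask'])],z,x0))"
```

```text
t 17.23 pos [ 0.5383 -0.1852  0.1346] ya 1.458 tilt [ 0.    -0.001] open 0.065 F [-0.4 -0.7 -0.1] | shift now [-0.08  0.03  9.31] roll 0.001 shift after roll [-0.08  0.03  9.31]
jar (array([ 0.49472763, -0.29786514,  0.28861551]), np.float64(0.04330230675839741))
box (array([ 0.54012441, -0.18405189, -0.16463554]), np.float64(0.07783349310522825))
case (array([ 0.49347663, -0.17427566, -0.16465597]), np.float64(0.1303149396261981))
```

Jar is in its tray; box unmoved. Grasp the box.

Emit:
step_arm(
  deltas=[
    {"offset": [0,0,0],"roll": 0},
    {"offset": [-0.08,0.05,1],"roll": 0},
    {"offset": [0,0,2],"roll": 0},
    {"offset": [0,0,2.5],"roll": 0},
    {"offset": [0,0,2],"roll": 0},
    {"offset": [0,0,1.2],"roll": 0},
    {"offset": [0,0,0.5],"roll": 0},
    {"offset": [0,0,0],"roll": 0},
  ],
  fingers=9.2,
  grip_force=20,
)

```text
t: 18.42
tool_pos: [0.5392, -0.1845, 0.0422]
orientation: [0.179, 3.136, -0.0]
force: [-0.0, 0.5, 0.2]
opening: 0.0918
```

Emit:
step_arm(
  deltas=[
    {"offset": [0,0,0],"roll": 0},
    {"offset": [0,0,0],"roll": 0},
    {"offset": [0,0,0],"roll": 0},
    {"offset": [0,0,0],"roll": 0},
    {"offset": [0,0,0],"roll": 0},
    {"offset": [0,0,-0.5],"roll": 0},
    {"offset": [0,0,-1.5],"roll": 0},
    {"offset": [0,0,-3],"roll": 0},
    {"offset": [0,0,-3],"roll": 0},
    {"offset": [0,0,-2.5],"roll": 0},
  ],
  fingers=5.0,
)

```text
t: 19.68
tool_pos: [0.5395, -0.1846, 0.1496]
orientation: [0.178, 3.135, -0.001]
force: [0.5, -0.2, -0.6]
opening: 0.0639
```

```bash
python3 -c "
from h import *
go(.5295,.3015,.06,1.745)
p=cams.read_camera('side');cv2.imwrite('pics/s5.png',cv2.resize(p['pixels'][150:350,280:480],None,fx=3,fy=3)[:,:,::-1])"
```

```text
t 19.68 pos [ 0.5395 -0.1846  0.1496] ya 1.457 tilt [ 0.002 -0.001] open 0.0639 F [ 0.5 -0.2 -0.6] | shift now [ 6.51 48.18  8.96] roll -0.288 shift after roll [-7.44 48.05  8.96]
```

View pics/s5.png

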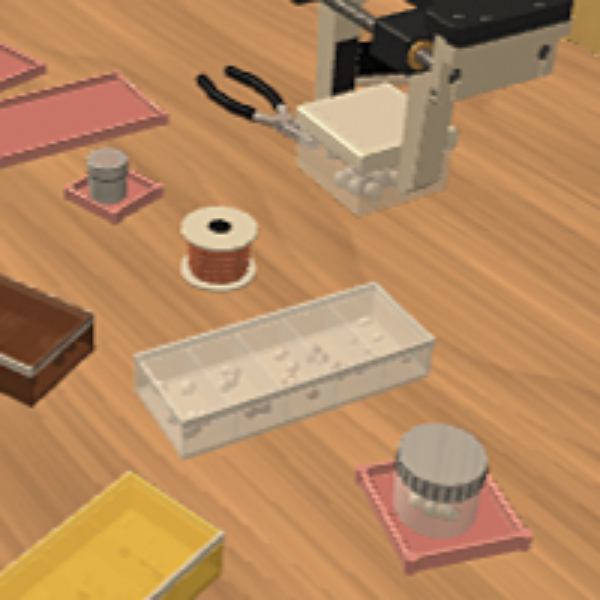

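Emit:
step_arm(
  deltas=[
    {"offset": [0.54,4,0],"roll": 0},
    {"offset": [0.54,4,0],"roll": 0},
    {"offset": [0.54,4,0],"roll": 0},
    {"offset": [0.54,4,0],"roll": 0},
    {"offset": [0.54,4,0],"roll": 0},
    {"offset": [0.54,4,0],"roll": 0},
    {"offset": [0.54,4,0],"roll": 0},
    {"offset": [0.54,4,0],"roll": 0},
    {"offset": [0.54,4,0],"roll": 0},
    {"offset": [0.54,4,0],"roll": 0},
    {"offset": [0.54,4,0],"roll": 0},
    {"offset": [0.54,4,0],"roll": 0},
  ],
)

```text
t: 21.22
tool_pos: [0.529, 0.3011, 0.1472]
orientation: [0.179, 3.136, 0.0]
force: [1.0, 0.5, -0.8]
opening: 0.064
```

Emit:
step_arm(
  deltas=[
    {"offset": [0,0,0],"roll": -0.1},
    {"offset": [0,0,0],"roll": -0.1},
    {"offset": [0,0,0],"roll": -0.088},
    {"offset": [0,0,3],"roll": 0},
    {"offset": [0,0,3],"roll": 0},
    {"offset": [0,0,2],"roll": 0},
    {"offset": [0,0,0.5],"roll": 0},
    {"offset": [0,0,0],"roll": 0},
    {"offset": [0,0,0],"roll": 0},
  ],
)

```text
t: 22.35
tool_pos: [0.5302, 0.3003, 0.0637]
orientation: [-0.273, 3.127, 0.001]
force: [0.4, 0.6, -0.7]
opening: 0.064
```

```bash
python3 -c "
from h import *
go(.5295,.3015,.0155,1.745)
s=robot.read_state()
p=cams.read_camera('side')
L=cams.silhouettes(p,'box')
if L: print(fit('box',[(p,L[0]['mask'])],s['tool_pos'][2]-.0122,(.53,.30,.174)))"
```

```text
t 22.35 pos [0.5302 0.3003 0.0637] ya 1.745 tilt [0.002 0.001] open 0.064 F [ 0.4  0.6 -0.7] | shift now [0.05 0.14 4.82] roll -0.0 shift after roll [0.05 0.14 4.82]
(array([0.52871752, 0.30211697, 0.10946363]), np.float64(0.05164128044310501))
```

Emit:
step_arm(
  deltas=[
    {"offset": [0,0.1,1.7],"roll": 0},
    {"offset": [0,0,1.5],"roll": 0},
    {"offset": [0,0,0.8],"roll": 0},
    {"offset": [0,0,0.5],"roll": 0},
    {"offset": [0,0,0.3],"roll": 0},
    {"offset": [0,0,0],"roll": 0},
  ],
)

```text
t: 23.2
tool_pos: [0.5295, 0.3009, 0.0155]
orientation: [-0.273, 3.129, 0.0]
force: [-3.1, -2.2, 7.4]
opening: 0.064
```

```bash
python3 -c "
from h import *
go(.5295,.3015,.015,1.745)"
```

```text
t 23.2 pos [0.5295 0.3009 0.0155] ya 1.745 tilt [0.001 0.   ] open 0.064 F [-3.1 -2.2  7.4] | shift now [-0.01  0.05  0.05] roll 0.0 shift after roll [-0.01  0.05  0.05]
```

Emit:
step_arm(
  deltas=[
    {"offset": [0,0,0],"roll": 0},
    {"offset": [0,0,0],"roll": 0},
    {"offset": [0,0,0],"roll": 0},
    {"offset": [0,0,-1],"roll": 0},
    {"offset": [0,0,-3],"roll": 0},
    {"offset": [0,0,-4],"roll": 0},
    {"offset": [0,0,-4],"roll": 0},
    {"offset": [0,0,0],"roll": 0},
  ],
  fingers=8.5,
)

```text
t: 24.2
tool_pos: [0.5319, 0.3021, 0.1398]
orientation: [-0.273, 3.122, 0.005]
force: [-0.1, -0.0, 0.0]
opening: 0.0852
```

```bash
python3 -c "
from h import *
P=[cams.read_camera('top'),cams.read_camera('side')]
for n,z,x0 in(('case',0,(.492,-.173,-.12)),('box',.003,(.53,.30,.17)),('tray_long',0,(.526,.183,-.106))):
  V=[]
  for p in P:
    q=proj(p,np.array([[x0[0],x0[1],z+.02]]))[0]
    L=[s for s in cams.silhouettes(p,n) if np.hypot(*(s['xy']-q))<25]
    if L: V.append((p,L[0]['mask'])); print(n,fit(n,V[-1:],z,x0))
  if len(V)>1:
    f=fit(n,V,z,x0); print(n,'both',f)
    if n=='case': go(f[0][0],f[0][1],.0105,f[0][2]+np.pi/2)
p=P[0]['pixels'];cv2.imwrite('pics/top6.png',cv2.resize(p[140:250,160:460],None,fx=2.66,fy=2.66,interpolation=cv2.INTER_CUBIC)[:,:,::-1])"
```

```text
case (array([ 0.49323778, -0.17216707, -0.15005537]), np.float64(0.05349379552586875))
case (array([ 0.49195842, -0.17318053, -0.15481846]), np.float64(0.03743929820897085))
case both (array([ 0.49267447, -0.17245092, -0.15330359]), np.float64(0.048370987664663745))
t 24.4 pos [0.5282 0.3004 0.1328] ya 1.745 tilt [-0.002 -0.001] open 0.085 F [-0.6 -0.4  0.6] | shift now [ 11.7  -45.95  12.23] roll 0.327 shift after roll [ -3.71 -47.27  12.23]
box (array([0.52699042, 0.30238462, 0.14903293]), np.float64(0.26451525789900077))
box (array([0.52877669, 0.30317019, 0.15088335]), np.float64(0.03591954022988508))
box both (array([0.52890601, 0.30319708, 0.16554713]), np.float64(0.15131527159924069))
tray_long (array([ 0.52617012,  0.18377273, -0.09382603]), np.float64(0.05220426890085772))
tray_long (array([ 0.52464438,  0.1838552 , -0.09273798]), np.float64(0.055902955749188465))
tray_long both (array([ 0.52511671,  0.18360737, -0.0997934 ]), np.float64(0.05536185332937876))
```

View pics/top6.png

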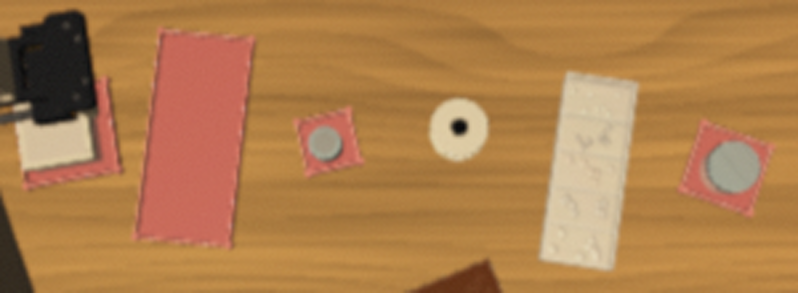

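Emit:
step_arm(
  deltas=[
    {"offset": [0,0,0],"roll": 0.105},
    {"offset": [0,0,0],"roll": 0.105},
    {"offset": [0,0,0],"roll": 0.105},
    {"offset": [-0.33,-4.3,0],"roll": 0},
    {"offset": [-0.33,-4.3,0],"roll": 0},
    {"offset": [-0.33,-4.3,0],"roll": 0},
    {"offset": [-0.33,-4.3,0],"roll": 0},
    {"offset": [-0.33,-4.3,0],"roll": 0},
    {"offset": [-0.33,-4.3,0],"roll": 0},
    {"offset": [-0.33,-4.3,0],"roll": 0},
    {"offset": [-0.33,-4.3,0],"roll": 0},
    {"offset": [-0.33,-4.3,0],"roll": 0},
  ],
)

```text
t: 26.1
tool_pos: [0.5037, -0.0879, 0.1337]
orientation: [-0.221, -3.133, -0.0]
force: [0.5, 0.3, -0.6]
opening: 0.0851
```

Emit:
step_arm(
  deltas=[
    {"offset": [-0.33,-4.3,0],"roll": 0},
    {"offset": [-0.33,-4.3,2],"roll": 0},
    {"offset": [0,0,3],"roll": 0},
    {"offset": [0,0,1],"roll": 0},
    {"offset": [0,0,0],"roll": 0},
    {"offset": [0,0,0],"roll": 0},
  ],
  fingers=9.2,
  grip_force=25,
)

```text
t: 26.85
tool_pos: [0.4995, -0.1724, 0.0753]
orientation: [0.219, 3.132, -0.001]
force: [0.1, 0.4, -0.0]
opening: 0.0921
```

```bash
python3 -c "
from h import *
go(.4927,-.1728,.0115,1.427)"
```

```text
t 26.85 pos [ 0.4995 -0.1724  0.0753] ya 1.431 tilt [ 0.001 -0.001] open 0.0921 F [ 0.1  0.4 -0. ] | shift now [ 0.67 -0.13  6.38] roll 0.004 shift after roll [ 0.67 -0.13  6.38]
```

Emit:
step_arm(
  deltas=[
    {"offset": [0.67,-0.1,0],"roll": 0},
    {"offset": [0,0,1.5],"roll": 0},
    {"offset": [0,0,1.5],"roll": 0},
    {"offset": [0,0,1.5],"roll": 0},
    {"offset": [0,0,1],"roll": 0},
    {"offset": [0,0,0.7],"roll": 0},
    {"offset": [0,0,0.1],"roll": 0},
    {"offset": [0,0,0],"roll": 0},
  ],
)

```text
t: 27.85
tool_pos: [0.4922, -0.1728, 0.0114]
orientation: [0.221, 3.133, -0.0]
force: [0.2, 0.4, -0.1]
opening: 0.0918
```

Emit:
step_arm(
  deltas=[
    {"offset": [0,0,0],"roll": 0},
    {"offset": [0,0,0],"roll": 0},
    {"offset": [0,0,0],"roll": 0},
    {"offset": [0,0,0],"roll": 0},
    {"offset": [0,0,0],"roll": 0},
    {"offset": [0,0,-0.5],"roll": 0},
    {"offset": [0,0,-1.5],"roll": 0},
    {"offset": [0,0,-3],"roll": 0},
    {"offset": [0,0,-3],"roll": 0},
    {"offset": [0,0,-2],"roll": 0},
  ],
  fingers=5.0,
)

```text
t: 29.1
tool_pos: [0.4926, -0.1729, 0.1138]
orientation: [0.221, 3.132, -0.001]
force: [0.2, 0.4, -3.2]
opening: 0.0636
```

```bash
python3 -c "
from h import *
go(.5258,.1832,.11,1.471)
s=robot.read_state()
p=cams.read_camera('side');cv2.imwrite('pics/s7.png',cv2.resize(p['pixels'][150:350,280:480],None,fx=3,fy=3)[:,:,::-1])"
```

```text
t 29.1 pos [ 0.4926 -0.1729  0.1138] ya 1.43 tilt [ 0.002 -0.001] open 0.0636 F [ 0.2  0.4 -3.2] | shift now [ 1.71 35.73  0.38] roll -0.041 shift after roll [ 0.24 35.77  0.38]
```

View pics/s7.png

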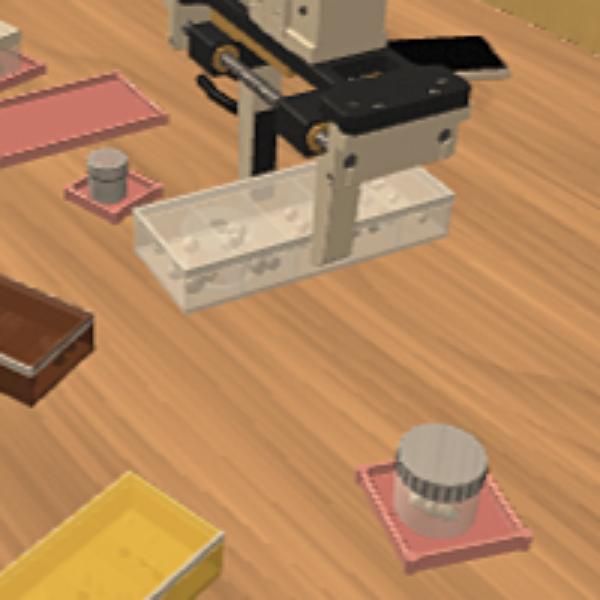

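Emit:
step_arm(
  deltas=[
    {"offset": [0.02,3.57,0],"roll": -0.04},
    {"offset": [0.02,3.57,0],"roll": 0},
    {"offset": [0.02,3.57,0],"roll": 0},
    {"offset": [0.02,3.57,0],"roll": 0},
    {"offset": [0.02,3.57,0],"roll": 0},
    {"offset": [0.02,3.57,0],"roll": 0},
    {"offset": [0.02,3.57,0],"roll": 0},
    {"offset": [0.02,3.57,0],"roll": 0},
    {"offset": [0.02,3.57,0],"roll": 0},
    {"offset": [0.02,3.57,0],"roll": 0},
    {"offset": [0,0,0],"roll": 0},
    {"offset": [0,0,0],"roll": 0},
  ],
)

```text
t: 30.65
tool_pos: [0.5269, 0.1822, 0.111]
orientation: [-0.157, -3.137, 0.001]
force: [-0.0, 0.2, -2.9]
opening: 0.0634
```

Emit:
step_arm(
  deltas=[
    {"offset": [0,0,2],"roll": 0},
    {"offset": [0,0,2],"roll": 0},
    {"offset": [0,0,1],"roll": 0},
    {"offset": [0,0,0],"roll": 0},
    {"offset": [0,0,0],"roll": 0},
  ],
)

```text
t: 31.28
tool_pos: [0.5276, 0.1825, 0.0615]
orientation: [0.158, 3.137, 0.0]
force: [-0.2, -0.2, -2.6]
opening: 0.0638
```

```bash
python3 -c "
from h import *
go(.5258,.1832,.0145,1.471)
s=robot.read_state()
p=cams.read_camera('side');cv2.imwrite('pics/s8.png',cv2.resize(p['pixels'][120:270,200:400],None,fx=4,fy=4)[:,:,::-1])
x0=(.5258,.1832,-.1);z=s['tool_pos'][2]-.0114
q=proj(p,np.array([[x0[0],x0[1],z+.015]]))[0]
L=[s for s in cams.silhouettes(p,'case') if np.hypot(*(s['xy']-q))<25]
if L: print(fit('case',[(p,L[0]['mask'])],z,x0))"
```

```text
t 31.27 pos [0.5276 0.1825 0.0615] ya 1.47 tilt [0.001 0.   ] open 0.0638 F [-0.2 -0.2 -2.6] | shift now [0.19 0.05 4.7 ] roll -0.001 shift after roll [0.18 0.05 4.7 ]
(array([ 0.52811901,  0.18292811, -0.10462801]), np.float64(0.06764696008325777))
```

View pics/s8.png

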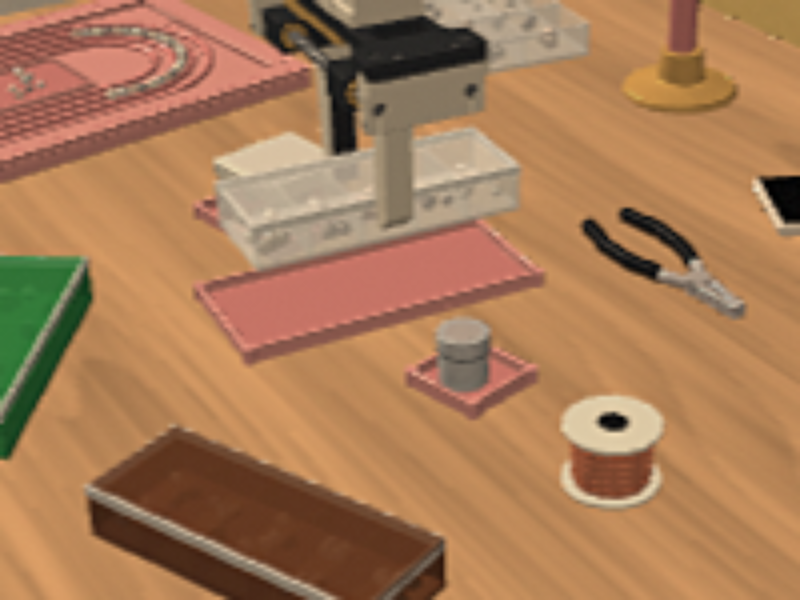

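Emit:
step_arm(
  deltas=[
    {"offset": [0.2,0.05,1],"roll": 0},
    {"offset": [0,0,1.4],"roll": 0},
    {"offset": [0,0,1],"roll": 0},
    {"offset": [0,0,0.6],"roll": 0},
    {"offset": [0,0,0.4],"roll": 0},
    {"offset": [0,0,0.25],"roll": 0},
    {"offset": [0,0,0],"roll": 0},
    {"offset": [0,0,0],"roll": 0},
  ],
)

```text
t: 32.38
tool_pos: [0.5255, 0.1833, 0.015]
orientation: [0.158, 3.137, 0.0]
force: [0.3, -0.5, -2.3]
opening: 0.0639
```

```bash
python3 -c "
from h import *
go(.5258,.1832,.0145,1.471)"
```

```text
t 32.38 pos [0.5255 0.1833 0.015 ] ya 1.47 tilt [0. 0.] open 0.0639 F [ 0.3 -0.5 -2.3] | shift now [-0.03 -0.01  0.05] roll -0.001 shift after roll [-0.03 -0.01  0.05]
```

Emit:
step_arm(
  deltas=[
    {"offset": [0,0,0.06],"roll": 0},
    {"offset": [0,0,0.04],"roll": 0},
    {"offset": [0,0,0],"roll": 0},
  ],
)

```text
t: 32.75
tool_pos: [0.5255, 0.1833, 0.0144]
orientation: [0.158, 3.137, 0.0]
force: [-3.1, -0.3, 5.2]
opening: 0.0639
```

Emit:
step_arm(
  deltas=[
    {"offset": [0,0,0],"roll": 0},
    {"offset": [0,0,0],"roll": 0},
    {"offset": [0,0,0],"roll": 0},
    {"offset": [0,0,-1],"roll": 0},
    {"offset": [0,0,-2],"roll": 0},
    {"offset": [0,0,-4],"roll": 0},
    {"offset": [0,0,-4],"roll": 0},
    {"offset": [3.5,0,-2],"roll": 0},
    {"offset": [4,0,-2],"roll": 0},
    {"offset": [4,0,0],"roll": 0},
    {"offset": [0,0,0],"roll": 0},
  ],
  fingers=8.0,
)

```text
t: 34.12
tool_pos: [0.4096, 0.1953, 0.1654]
orientation: [0.156, 3.136, 0.002]
force: [0.7, -0.2, 0.2]
opening: 0.0802
```

```bash
python3 -c "
from h import *
go(.5258,.1832,.0145,1.471)
P=[cams.read_camera('top'),cams.read_camera('side')]
for n,z,x0 in(('case',.003,(.5255,.1832,-.1)),('box',.003,(.5295,.3015,.17)),('jar',.003,(.496,-.3,0)),('tin',.003,(.5206,.0612,0)),('spool',0,(.5308,-.0571,0))):
  for p in P:
    q=proj(p,np.array([[x0[0],x0[1],z+.02]]))[0]
    L=[s for s in cams.silhouettes(p,n) if np.hypot(*(s['xy']-q))<25]
    if L: f=fit(n,[(p,L[0]['mask'])],z,x0); print(n,'off mm',((f[0][:2]-x0[:2])*1000).round(1),f[0][2].round(2),round(f[1],2))
print([cams.pinpoint(p,'pliers')[:1] for p in P])
p=P[1];cv2.imwrite('pics/s9.png',cv2.resize(p['pixels'][140:350,220:480],None,fx=2.8,fy=2.8)[:,:,::-1])"
```

```text
t 34.12 pos [0.4096 0.1953 0.1654] ya 1.471 tilt [0.002 0.001] open 0.0802 F [ 0.7 -0.2  0.2] | shift now [-11.68  -0.05  15.09] roll 0.0 shift after roll [-11.68  -0.05  15.09]
case off mm [ 0.7 -0.4] -0.11 0.05
box off mm [3.  2.7] 0.12 0.71
box off mm [0.4 1.9] 0.1 0.05
jar off mm [-0.4  1.4] -0.11 0.05
jar off mm [-1.3  2.5] 0.28 0.05
tin off mm [-3.7  1.9] 0.25 0.11
spool off mm [0.3 0.6] -0.15 0.04
spool off mm [-0.3 -0.5] -0.06 0.03
[[{'xy': [271.3, 124.3], 'score': 0.76}], [{'xy': [368.6, 186.3], 'score': 0.77}]]
```

View pics/s9.png

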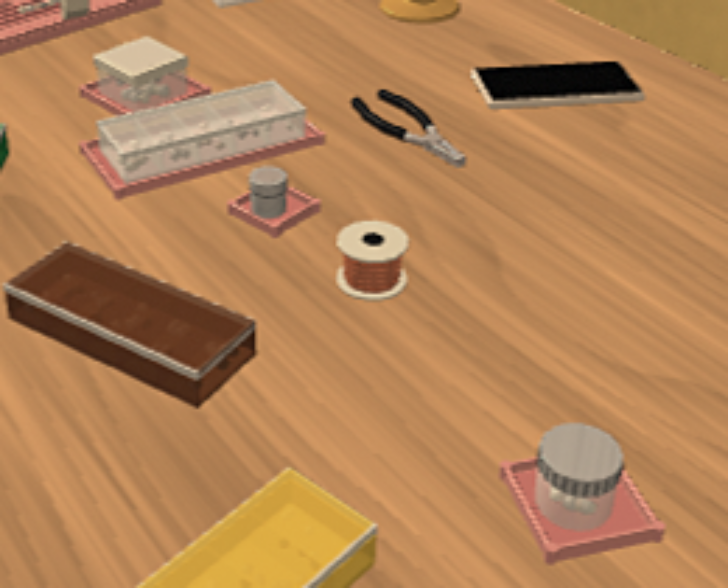

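All four containers are flat and upright in their trays, and the arm is clear.

```bash
python3 -c "
from plant import robot
print(robot.close_job())"
```

```text
the job is handed in; nothing more can be done
None
```

All four containers are in their own trays: tin, jar, box and case were lifted in that order and set down, and I handed the job in at about 34 s. No verdict was reported.

- **Position:** In the last pictures the case, box, jar and tin show upright in their trays. All are within about 4 mm of the tray centres, against the 14 mm allowed. For the case and tin only one camera view gave a fit.
- **Disagreement:** The top-view fit of the box was unusable because the arm partly covered it (overlap error 0.71). Its position rests on the side view, which put it about 2 mm off.
- **Bystanders:** The spool fitted within 1 mm of its start. I checked the pliers only by network pixels, which differ by about 4 px between the first and last pictures. The arm never went near them and the side view shows them lying undisturbed.
- **Contact:** The gripper was open and well clear of everything at the end. The highest force I saw in the readings between moves was about 9 N, when setting down the jar.

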